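# Lay out the display kit on the assembly bench

### The arm

A 6-joint arm with a two-finger parallel gripper is mounted at the origin on the work surface. World frame = base frame: x ahead of the robot, y to its left, z up, the work surface at z = 0. Lengths are in mm, angles in rad, forces in N, time in s.
With the tool pointing down it reaches from about 350 to 875 mm from the base axis. Payload 4.2 kg.
Tool frame: the origin (TCP) lies midway between the tips of the shut fingers; the grasp point (between the pads) lies 19 mm behind it (arm.grasp_offset is the distance from the TCP to the grasp point, in mm); z points along the fingers, y is the line along which they close (so a half turn about z gives the same grasp; the last joint's range is limited). The gripper opens to 85 mm and grips with 20 to 120 N. Pads are 22 mm wide; open, the fingers measure 114 mm over their backs; the gripper's body (76 mm by 85 mm) begins 54 mm behind the grasp point. The pads swing forward as they close: fully open they stand 13 mm farther back than shut.
Start: joints at [-0.864, 0.385, 0.008, 0, -1.194, -0.259], TCP at [270.626, -563.348, 231.312] pointing down, gripper open.
Joint ranges: [-3.14, 3.14], [-1.21, 2.06], [-1.07, 1.41], [-3.16, 2.05], [-2.99, -0.16], [-3.1, 3.1]. Speed limits (rad/s): [2.79, 2.79, 3.14, 3.14, 3.14, 3.14].

### API

Orientations are given as a unit quaternion [x, y, z, w].
In Python, from bench import arm gives the robot as it stands. The module is installed in compiled form; this text tells all that it offers.
- The arm moves only by the tool servo_tool, never from a script. Its argument "increments" is a list of rows, each a list of 7 numbers: the opening, from 0 (shut) to 1 (fully open), then the shift along the tool's x, y, z in m, then the turn, a rotation vector about the tool's x, y, z in degrees. In form: [[grip, x, y, z, ax, ay, az], ...]. A call has 1 to 12 rows; each row is the pose to reach, as a shift and turn from the pose commanded when the call began, along the tool's axes at that moment; what a row does not reach only later rows make up. A row lasts 1/8 s, in which the tool goes at most 62.5 mm and 10.7 degrees, less where a joint would pass 70% of its speed; a pose out of reach is approached as far as the arm can. A call with a gripper value outside its range is refused whole. The fingers move at their own pace and stop on an object; the grip force is fixed at half the most. Time passes only in rows, so rows that repeat a pose let the fingers close. It gives the time, the measured TCP pose, the force, the opening and the grip force at its end, in the units of the state.
- arm.read_state(): the state, without advancing time (a new reading comes with each control period).
- arm.get_image(name): name is "side" or "top" or "wrist"; returns a dict with "color" (400x640x3 uint8, red, green, blue), "fx", "fy", "cx", "cy" (pixels), "rvec" (rotation vector, rad) and "tvec" (3), from world to camera coordinates, as OpenCV has them; the wrist camera has in their place "hand_eye" (4x4, takes a point from camera to tool coordinates, whose origin is the TCP and whose axes are the flange's). Camera axes: x right, y down, z forward; pixel columns grow to the right and rows downward; lengths in mm; the calibration is good to about 2 mm. A picture is of the moment at which its call begins: read the wrist's pose just before it. There is no depth.
- arm.job_done(): hands the job in; it is judged then, once.
Trained networks look in the newest picture that a camera, given by its name, has taken for a name from the list of things; names that differ only in an ending like _2 or _b are one class to them, and where a whole thing is asked for, a point or a joint stands for the part that bears it (a point fixed in the world has none). Each returns a list of dicts, best first, with "p" (0 to 1); they miss things now and then, are a little off and sometimes report something else, mostly with a low value. They report only what shows in the picture. A call takes as long as a camera call. They do not tell look-alikes from the thing itself.
- arm.look_for(camera, thing): "box" ([centre column, centre row, width, height] in pixels, round what is visible of it).
- arm.spot_point(camera, thing): "centre" ([column, row] in pixels: a listed point, or the origin of a listed thing).
The state is a dict: "clock": time; "joints": joint angles; "joint_vel": joint speeds; "joint_efforts": joint torques, N m; "position": TCP position; "ee_rot": TCP orientation; "contact_force": force on the tool from outside, world axes, zero at the start; "wrist_torque": the same for the moment, N m; "gripper_width": finger opening in mm; "grasp_force": force on a finger pad.
Only numpy, scipy, OpenCV 4.12 (cv2) and the standard library are available. Lean on these libraries where they do the work, as an engineer would, in place of code of your own. Each camera call takes 0.05 s, during which the arm holds its last target. There are 200 camera calls.

### The job

Lay out the display kit: without dropping any part, set each of the three display modules (round, square and bar-shaped), face up, on the grey pad of its own shape, centred and lined up with the outline. Stack both black-framed cover panes on the sloped rack, the larger underneath and the smaller on top of it, window side up, each centred across the rack with its long sides running up the slope and its lower short edge down against the ledge. Let go of everything at the end.

Things in the scene. Friction and masses are not known exactly. Their poses are not given: they have to be found in the camera images.
- disp_round: Round display module: aluminium housing with a black glass face on top, 60 mm across, 14 mm thick, lying face up on the bench, loose, about 0.1 kg. Origin: centre of its underside, z up when it lies face up.
- disp_square: Square display module: aluminium housing with a black glass face on top, 56 x 56 mm, 14 mm thick, lying face up, loose, about 0.1 kg. Origin: centre of its underside, z up when it lies face up. x and y along its sides.
- disp_bar: Long bar-shaped display module: aluminium housing with a black glass face on top, 110 mm (along its x) by 36 mm (y), 14 mm thick, lying face up, loose, about 0.13 kg. Origin: centre of its underside, z up when it lies face up.
- pane_large: Larger cover pane: flat rigid plate with a black frame round a pale grey window (window side up), 100 mm (along its x) by 64 mm (y), 8 mm thick, lying on the bench, loose, about 0.12 kg. Origin: centre of its underside, z up when it lies face up.
- pane_small: Smaller cover pane: the same make, black frame round a pale grey window, 70 mm (along its x) by 44 mm (y), 8 mm thick, lying on the bench, loose, about 0.06 kg. Origin: centre of its underside, z up when it lies face up.
- pad_round: Round grey pad, 80 mm across, with a white outline 60 mm across. Fixed, flat on the bench, top face 3 mm above it. Origin: centre of its underside.
- pad_square: Square grey pad, 76 x 76 mm, with a white outline 56 x 56 mm. Fixed, flat on the bench, top face 3 mm above it. Origin: centre of its underside. x and y along its sides.
- pad_bar: Long grey pad, 130 mm (x) by 56 mm (y), with a white outline 110 x 36 mm. Fixed, flat on the bench, top face 3 mm above it. Origin: centre of its underside.
- rack_bed: Fixed metal rack's flat bed, 120 mm long (x, up the slope), 96 mm wide (y), inclined 20 deg (0.35 rad); at its low end, nearer the robot, stands a ledge square to it, 20 mm high, 6 mm thick, full width. Origin: on the bed's upper face, midway across, at the foot of the ledge's inner face, 18 mm above the bench. z: square to the bed, up. Plates set on it stay by friction: they do not slide down.
Things that resemble listed ones, but are neither listed nor needed, are in the scene too. Leave any yellow look-alike of the disp_square alone.

How it is judged (in metres and radians):
At the end, for the whole second after the job is handed in: Modules face up on the pads of their shapes, centred within 10 mm, bar and square turned within 0.17 rad. Large pane flat on the rack bed, small flat on it, window up, lower edges within 8 mm of the ledge, centred across within 12 mm, long sides within 0.17 rad of up the slope. All at rest (horizontal distance between disp_round and pad_round below 0.01 m and z of disp_round in the frame of pad_round between 0.001 and 0.006 m and horizontal distance between disp_square and pad_square below 0.01 m and z of disp_square in the frame of pad_square between 0.001 and 0.006 m and horizontal distance between disp_bar and pad_bar below 0.01 m and z of disp_bar in the frame of pad_bar between 0.001 and 0.006 m and angle between the x axis of disp_bar and the x axis of pad_bar, either way round below 0.17 rad and (angle between the x axis of disp_square and the x axis of pad_square, either way round below 0.17 rad or angle between the x axis of disp_square and the y axis of pad_square, either way round below 0.17 rad) and x of pane_large in the frame of rack_bed between 0.045 and 0.058 m and y of pane_large in the frame of rack_bed between -0.012 and 0.012 m and z of pane_large in the frame of rack_bed between -0.004 and 0.004 m and angle between the x axis of each of pane_large, pane_small and the x axis of rack_bed, either way round below 0.17 rad and angle between the z axis of each of pane_large, pane_small and the z axis of rack_bed, either way round below 0.12 rad and x of pane_small in the frame of rack_bed between 0.03 and 0.043 m and y of pane_small in the frame of rack_bed between -0.012 and 0.012 m and z of pane_small in the frame of rack_bed between 0.004 and 0.012 m and linear speed of each of disp_round, disp_square, disp_bar, pane_large, pane_small below 0.02 m/s); the robot touches nothing.
It fails at once if a module or pane was dropped or flung (over 0.6 m/s while not held in the fingers) ((linear speed of disp_round above 0.6 m/s and contact force between the fingers and disp_round below 0.2 N) or (linear speed of disp_square above 0.6 m/s and contact force between the fingers and disp_square below 0.2 N) or (linear speed of disp_bar above 0.6 m/s and contact force between the fingers and disp_bar below 0.2 N) or (linear speed of pane_large above 0.6 m/s and contact force between the fingers and pane_large below 0.2 N) or (linear speed of pane_small above 0.6 m/s and contact force between the fingers and pane_small below 0.2 N)).
It also fails if it takes over 115 s, if anything falls off the work surface, if the arm or the gripper's body presses on something with over 40 N, if the wrist force passes 120 N, or if a joint passes its speed limit or range.

## Working session

There is one attempt and no reset: what is moved stays moved. The work goes in short steps, Python scripts to look and compute and a tool call to move; the robot and the scene stay as the last step left them, time stands still between calls to the robot, and variables do not carry over. Pictures are saved under pics/ and viewed, at most 14 in all, crops included, and the job is handed in when it is done.

Besides the shell and the picture viewer there is one more tool, called after "Call:" by a JSON object that holds its "op" and its "data". servo_tool: Moves the arm, as the interface text tells. Its arguments: {"type":"object","properties":{"increments":{"type":"array","items":{"type":"array","items":{"type":"number"}}}},"required":["increments"]}

```bash
mkdir -p pics
cat > h.py <<'E'
import numpy as np, cv2
from bench import arm
from scipy.spatial.transform import Rotation as R
def snap(name,fn=None):
    s=arm.read_state(); im=arm.get_image(name)
    if fn: cv2.imwrite('pics/'+fn, im['color'][:,:,::-1])
    return im,s
def ray(im,s,px):
    d=np.array([(px[0]-im['cx'])/im['fx'],(px[1]-im['cy'])/im['fy'],1.])
    if 'rvec' in im:
        Rm=cv2.Rodrigues(np.array(im['rvec'],float))[0]; t=np.array(im['tvec'],float).ravel()
        return -Rm.T@t, Rm.T@d
    H=np.array(im['hand_eye']); Q=R.from_quat(s['ee_rot']).as_matrix(); p=np.array(s['position'])
    return p+Q@H[:3,3], Q@H[:3,:3]@d
def at(im,s,px,z):
    o,d=ray(im,s,px); return o+d*(z-o[2])/d[2]
E
python3 - <<'E'
from h import *
T=['disp_round','disp_square','disp_bar','pane_large','pane_small','pad_round','pad_square','pad_bar','rack_bed']
Z=[14,14,14,8,8,3,3,3,18]
for c in ['top','side']:
    im,s=snap(c,c+'0.png')
    print(c,im['fx'],im['rvec'],im['tvec'])
    for t,z in zip(T,Z):
        print(t,[(np.round(d['box']).astype(int).tolist(),round(d['p'],2),np.round(at(im,s,d['box'][:2],z)[:2]).tolist()) for d in arm.look_for(c,t)[:4]])
s=arm.read_state();print(s['clock'],s['position'],s['ee_rot'],s['gripper_width'])
E
```

```text
top 367.13191912004754 [ 2.13967432 -2.14813999  0.10810944] [ 57.5960329  479.64606413 919.8101114 ]
disp_round [([332, 205, 22, 26], 0.79, [453.0, 8.0])]
disp_square [([229, 256, 25, 24], 0.96, [319.0, 279.0]), ([180, 250, 28, 31], 0.95, [335.0, 408.0]), ([221, 210, 27, 27], 0.87, [441.0, 302.0]), ([203, 158, 38, 50], 0.42, [581.0, 356.0])]
disp_bar [([280, 203, 19, 43], 0.89, [458.0, 146.0])]
pane_large [([392, 210, 36, 37], 0.81, [437.0, -149.0])]
pane_small [([334, 144, 21, 28], 0.66, [616.0, 3.0])]
pad_round [([450, 207, 31, 30], 0.63, [446.0, -300.0])]
pad_square [([391, 143, 32, 36], 0.91, [619.0, -152.0])]
pad_bar [([203, 158, 43, 53], 0.51, [583.0, 360.0])]
rack_bed [([202, 158, 40, 54], 0.93, [578.0, 355.0])]
side 439.5202528953107 [ 0.86615963 -2.37678195  1.30007681] [ 397.13265743  188.15601644 1112.99544052]
disp_round [([331, 212, 17, 13], 0.56, [440.0, 28.0]), ([301, 228, 32, 22], 0.39, [454.0, 148.0])]
disp_square [([263, 259, 25, 26], 0.92, [439.0, 312.0]), ([309, 277, 33, 24], 0.91, [307.0, 286.0]), ([267, 306, 27, 23], 0.91, [316.0, 423.0])]
disp_bar [([300, 228, 34, 27], 0.88, [454.0, 149.0]), ([219, 239, 57, 45], 0.37, [586.0, 333.0]), ([323, 173, 20, 8], 0.33, [604.0, -142.0])]
pane_large [([366, 192, 34, 16], 0.59, [427.0, -145.0])]
pane_small [([293, 193, 24, 11], 0.52, [598.0, 19.0])]
pad_round [([302, 227, 33, 22], 0.71, [461.0, 132.0]), ([388, 176, 22, 13], 0.62, [434.0, -291.0])]
pad_square [([323, 173, 28, 13], 0.74, [614.0, -153.0])]
pad_bar [([260, 210, 44, 25], 0.86, [616.0, 151.0])]
rack_bed [([219, 238, 56, 50], 0.57, [585.0, 334.0])]
1.0 [ 270.61236123 -563.34094557  231.31237129] [-2.22040859e-01  9.75037362e-01  9.05460632e-06 -2.58340899e-06] 85.84297162846497
```

Run:
```python
import cv2
a=cv2.imread('pics/top0.png')[100:300,140:500]
cv2.imwrite('pics/t0c.png',cv2.resize(a,None,fx=2.2,fy=2.2,interpolation=2))
```

```text
(no output)
```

View pics/t0c.png

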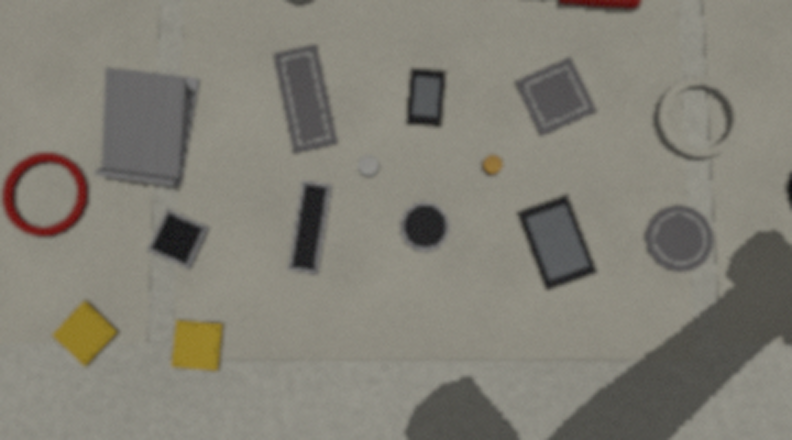

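The top picture shows the modules at crop (180,238), (310,228) and (425,226), and the pads at (680,238), (555,97) and (305,100). The panes are at (557,242) and (426,97), the rack is at (145,125), and two yellow look-alikes sit at the lower left. Next I raise the arm to survey with the wrist camera.

Call:
{"op": "servo_tool", "data": {"increments": [[1,-0.02,0.02,-0.01,0,0,3],[1,-0.06,0.057,-0.032,0,0,8],[1,-0.105,0.1,-0.055,0,0,13],[1,-0.15,0.142,-0.08,0,0,18],[1,-0.195,0.185,-0.103,0,0,22],[1,-0.24,0.226,-0.127,0,0,25.7],[1,-0.28,0.264,-0.149,0,0,25.7],[1,-0.31,0.29,-0.163,0,0,25.7],[1,-0.323,0.303,-0.17,0,0,25.7],[1,-0.323,0.303,-0.17,0,0,25.7],[1,-0.323,0.303,-0.17,0,0,25.7]]}}

```text
clock: 2.38
position: [430.2, -150.7, 401.0]
ee_rot: [0.001, 1.0, 0.0, -0.0]
contact_force: [-0.5, -0.3, -0.2]
gripper_width: 85.3
grasp_force: 0.0
```

Run:
```python
from h import *
im,s=snap('wrist','w1.png'); print(s['clock'],s['joints'],s['position'],s['ee_rot'])
print(im['hand_eye'],im['fx'],im['cx'],im['cy'])
for p in [(0,0),(640,0),(640,400),(0,400)]: print(at(im,s,p,0))
snap('top','top1.png')
```

```text
2.375 [ 2.12523341e-02  1.09562693e-02 -5.26068530e-02 -6.78230563e-05
 -1.50795223e+00 -1.59308020e+00] [ 430.22155509 -150.67134957  400.96248175] [ 5.17911843e-04  9.99999801e-01  2.60105207e-05 -3.60163585e-04]
[[ 2.28012315e-04 -9.64375600e-01 -2.64536672e-01  6.74407204e+01]
 [ 9.99999829e-01  3.62326238e-04 -4.58939418e-04 -7.70579041e-01]
 [ 5.38438554e-04 -2.64536522e-01  9.64375517e-01 -1.41602116e+02]
 [ 0.00000000e+00  0.00000000e+00  0.00000000e+00  1.00000000e+00]] 343.7909151688537 317.09748829003433 204.2746272009276
[ 212.79805551 -598.02799944    0.        ]
[213.64632258 302.78948947   0.        ]
[904.78119078 473.39271206   0.        ]
[ 904.38223718 -766.99369242    0.        ]
```

View pics/w1.png

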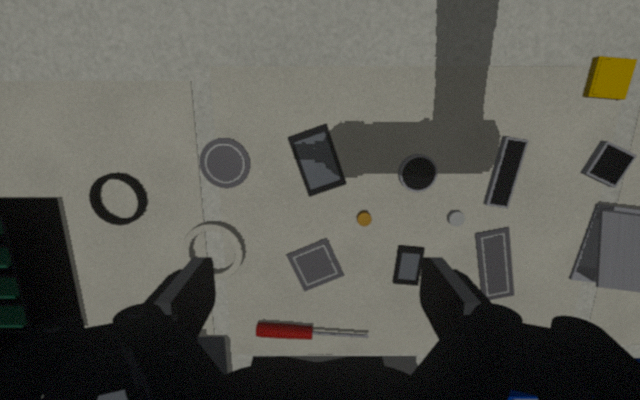

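The wrist view shows every part with wide spacing: pads at (225,162), (315,264) and (494,262); panes at (317,160) and (408,264); modules at (418,173), (506,172) and (608,162). The rack is at the right edge. I'll rectify each one and fit outlines.

```bash
cat >> h.py <<'E'
def ortho(im,s,c,z,half=80,k=2):
    n=2*half*k; C=[(-half,-half),(half,-half),(half,half),(-half,half)]
    # ortho pixel u -> +x world, v -> +y world
    src=np.float32([[0,0],[n,0],[n,n],[0,n]]); dst=[]
    o,_=ray(im,s,(0,0))
    if 'rvec' in im: Rm=cv2.Rodrigues(np.array(im['rvec'],float))[0]
    else: Rm=(R.from_quat(s['ee_rot']).as_matrix()@np.array(im['hand_eye'])[:3,:3]).T
    for a,b in C:
        q=Rm@(np.array([c[0]+a,c[1]+b,z])-o); dst.append([im['cx']+im['fx']*q[0]/q[2],im['cy']+im['fy']*q[1]/q[2]])
    M=cv2.getPerspectiveTransform(np.float32(dst),src)
    return cv2.warpPerspective(im['color'],M,(n,n),flags=cv2.INTER_CUBIC)
def fit(o,c,th,half=80,k=2,dark=True,rmax=None):
    g=cv2.cvtColor(o,cv2.COLOR_RGB2GRAY)
    if th is None: th,_=cv2.threshold(g,0,255,cv2.THRESH_OTSU)
    m=((g<th) if dark else (g>th)).astype(np.uint8)
    m=cv2.morphologyEx(m,cv2.MORPH_OPEN,np.ones((5,5)))
    if rmax: 
        mm=np.zeros_like(m); cv2.circle(mm,(half*k,half*k),int(rmax*k),1,-1); m&=mm
    cs=cv2.findContours(m,cv2.RETR_EXTERNAL,cv2.CHAIN_APPROX_NONE)[0]
    q=min([x for x in cs if cv2.contourArea(x)>300*k*k],key=lambda x:np.linalg.norm(np.mean(x[:,0],0)-half*k))
    r=cv2.minAreaRect(q); b=cv2.boxPoints(r)
    cv2.polylines(o,[b.astype(int)],True,(255,0,0),1)
    e=[b[1]-b[0],b[2]-b[1]]; L=max(e,key=np.linalg.norm)
    return np.round([c[0]-half+r[0][0]/k,c[1]-half+r[0][1]/k,max(r[1])/k,min(r[1])/k,np.degrees(np.arctan2(L[1],L[0]))],1),th
E
python3 - <<'E'
from h import *
im,s=snap('wrist')
N=dict(disp_round=(453,8,14),disp_square=(441,302,14),disp_bar=(458,146,14),pane_large=(437,-149,8),pane_small=(616,3,8),pad_round=(446,-300,3),pad_square=(619,-152,3),pad_bar=(600,145,3))
tiles=[]
for k,v in N.items():
    o=ortho(im,s,v[:2],v[2])
    dark=45 if not k.startswith('pad') else None
    try: print(k,*fit(o,v,dark))
    except Exception as e: print(k,e)
    print([ (np.round(at(im,s,d['centre'],0)[:2],1).tolist(),round(d['p'],2)) for d in arm.spot_point('wrist',k)[:2]])
    o=cv2.resize(o,(200,200)); cv2.putText(o,k,(2,12),0,.4,(0,255,0)); tiles.append(o)
cv2.imwrite('pics/o1.png',np.vstack([np.hstack(tiles[:4]),np.hstack(tiles[4:])])[:,:,::-1])
E
```

```text
disp_round [456.8   5.7  50.7  50.3 -14.7] 45
[([456.5, 2.6], 0.88)]
disp_square [444.  302.9  46.8  46.5 -23.7] 45
[([320.5, 278.0], 0.88), ([437.6, 300.8], 0.78)]
disp_bar [457.3 143.7 100.1  26.6  -8.7] 45
[([459.2, 149.5], 0.95)]
pane_large [ 438.3 -151.4   96.8   62.5   19.2] 45
[([441.2, -154.6], 0.77), ([440.7, -294.5], 0.69)]
pane_small [643.6  27.7 150.6  75.9  42.9] 45
[([623.8, 8.2], 0.96)]
pad_round [ 442.6 -297.3   80.5   79.3  -41.6] 101.0
[([619.4, -159.3], 0.68), ([439.4, -300.0], 0.63)]
pad_square [ 617.2 -155.3   77.7   77.5  -66.1] 98.0
[([617.4, -157.8], 0.97)]
pad_bar [623.8 118.1 130.9 126.   11.3] 89.0
[([618.0, 148.2], 0.84), ([455.9, 145.7], 0.39)]
```

View pics/o1.png

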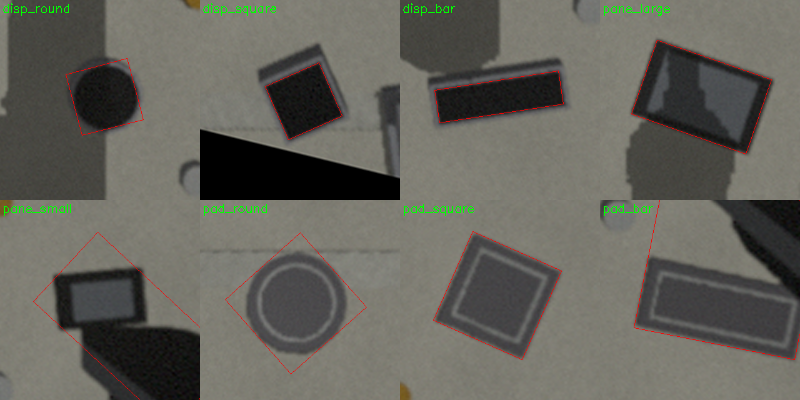

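Call:
{"op": "servo_tool", "data": {"increments": [[1,-0.002,0.01,0.02,0,0,0],[1,-0.006,0.035,0.07,0,0,0],[1,-0.01,0.06,0.12,0,0,0],[1,-0.015,0.085,0.17,0,0,0],[1,-0.019,0.11,0.22,0,0,0],[1,-0.023,0.135,0.27,0,0,0],[1,-0.027,0.157,0.315,0,0,0],[1,-0.027,0.157,0.35,0,0,0],[1,-0.027,0.157,0.375,0,0,0],[1,-0.027,0.157,0.392,0,0,0],[1,-0.027,0.157,0.4,0,0,0],[1,-0.027,0.157,0.401,0,0,0]]}}

```text
clock: 4.42
position: [457.8, 6.6, 0.1]
ee_rot: [0.0, 1.0, -0.0, -0.0]
contact_force: [-0.2, -0.0, -0.0]
gripper_width: 85.6
grasp_force: 0.0
```

Call:
{"op": "servo_tool", "data": {"increments": [[0,0,0,0,0,0,0],[0,0,0,0,0,0,0],[0,0,0,0,0,0,0],[0,0,0,0,0,0,0],[0,0,0,0,0,0,0],[0,0,0,0,0,0,0]]}}

```text
clock: 5.18
position: [458.4, 6.8, 1.8]
ee_rot: [0.0, 1.0, 0.0, 0.001]
contact_force: [-1.1, 0.7, 7.2]
gripper_width: 57.6
grasp_force: 62.2
```

Call:
{"op": "servo_tool", "data": {"increments": [[0,0,0,-0.008,0,0,0],[0,0,0,-0.03,0,0,0],[0,0,0,-0.06,0,0,0],[0,0.002,-0.02,-0.08,0,0,0],[0,0.004,-0.06,-0.09,0,0,0],[0,0.006,-0.105,-0.09,0,0,0],[0,0.008,-0.15,-0.09,0,0,0],[0,0.01,-0.195,-0.09,0,0,0],[0,0.013,-0.24,-0.09,0,0,0],[0,0.015,-0.275,-0.085,0,0,0],[0,0.015,-0.297,-0.07,0,0,0],[0,0.015,-0.304,-0.06,0,0,0]]}}

```text
clock: 6.68
position: [442.0, -298.4, 60.0]
ee_rot: [0.001, 1.0, 0.0, -0.0]
contact_force: [-0.4, -0.1, -0.1]
gripper_width: 57.3
grasp_force: 64.1
```

Run:
```python
from h import *
im,s=snap('wrist','w2.png'); print(s['clock'],s['position'],s['gripper_width'],s['contact_force'])
```

```text
6.675 [ 441.96949997 -298.36724544   60.03738525] 57.33636086024511 [-0.35079068 -0.10005968 -0.14230234]
```

View pics/w2.png

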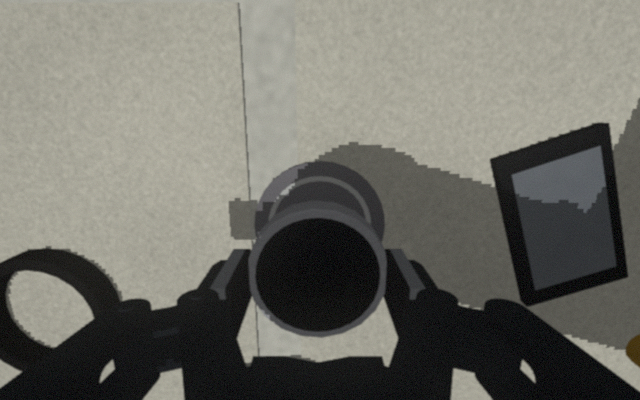

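The round module is held level: rim centre (318,272), with its pad beneath at about (320,212). I'll nudge 1.5 mm, lower and release.

Call:
{"op": "servo_tool", "data": {"increments": [[0,-0.0015,0.0015,0.015,0,0,0],[0,-0.0015,0.0015,0.035,0,0,0],[0,-0.0015,0.0015,0.048,0,0,0],[0,-0.0015,0.0015,0.054,0,0,0],[0,-0.0015,0.0015,0.055,0,0,0],[0,-0.0015,0.0015,0.055,0,0,0],[1,-0.0015,0.0015,0.055,0,0,0],[1,-0.0015,0.0015,0.055,0,0,0],[1,-0.0015,0.0015,0.052,0,0,0],[1,-0.0015,0.0015,0.03,0,0,0],[1,-0.0015,0.0015,-0.01,0,0,0],[1,-0.0015,0.0015,-0.05,0,0,0]]}}

```text
clock: 8.22
position: [443.8, -295.9, 111.6]
ee_rot: [0.0, 1.0, 0.0, -0.0]
contact_force: [0.6, -0.4, -0.1]
gripper_width: 85.4
grasp_force: 0.0
```

```bash
cat >> h.py <<'E'
def goto(p,yaw,tilt=0):
    """tool x along world yaw deg, then tilt (deg) about tool y; prints shift and turn from now"""
    s=arm.read_state(); Q=R.from_quat(s['ee_rot'])
    y=np.radians(yaw); c,n=np.cos(y),np.sin(y)
    T=R.from_matrix(np.array([[c,n,0],[n,-c,0],[0,0,-1]]))*R.from_euler('y',tilt,degrees=True)
    print('shift mm',np.round(Q.inv().apply(np.array(p)-s['position']),1),'turn',np.round((Q.inv()*T).as_rotvec(degrees=True),1),'dist',np.round(np.linalg.norm(np.array(p)-s['position'])))
def show(names,im,s,fn,ths):
    tiles=[]
    for (k,v),th in zip(names,ths):
        o=ortho(im,s,v[:2],v[2])
        try: print(k,*fit(o,v,th))
        except Exception as e: print(k,e)
        tiles.append(cv2.resize(o,(200,200)))
    cv2.imwrite('pics/'+fn,np.hstack(tiles)[:,:,::-1])
E
python3 - <<'E'
from h import *
im,s=snap('wrist')
print(s['clock'],s['position'])
show([('disp_round',(443,-298,17)),('pad_round',(443,-298,3)),('pane_large',(438,-151,8))],im,s,'o2.png',[45,None,45])
goto((438.3,-151.4,100),19.2+180)
E
```

```text
8.225 [ 443.79354295 -295.87255397  111.59061567]
disp_round [ 444.  -296.8   51.    50.5    0. ] 45
pad_round [ 438.1 -284.2  142.2   91.3   83.7] 100.0
pane_large [ 438.4 -153.9  100.    65.2   19.2] 45
shift mm [  8.8 146.2  16.7] turn [ -0.4   0.5 -19.1] dist 147.0
```

View pics/o2.png

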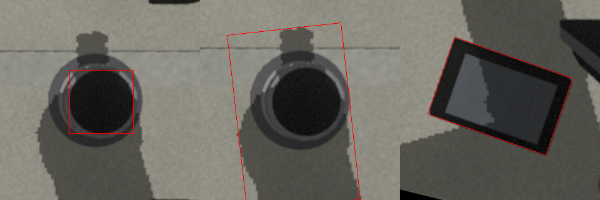

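The round module sits on its pad to within about 2 mm: face (444,-296.8), pad about (443,-298). Next is a look at the rack area.

Call:
{"op": "servo_tool", "data": {"increments": [[1,-0.001,0.02,-0.01,0,0,0],[1,-0.003,0.07,-0.03,0,0,0],[1,-0.005,0.125,-0.055,0,0,0],[1,-0.007,0.18,-0.08,0,0,0],[1,-0.01,0.235,-0.105,0,0,0],[1,-0.012,0.29,-0.13,0,0,0],[1,-0.014,0.345,-0.15,0,0,0],[1,-0.016,0.4,-0.17,0,0,0],[1,-0.017,0.455,-0.18,0,0,0],[1,-0.018,0.51,-0.19,0,0,0],[1,-0.019,0.565,-0.19,0,0,0],[1,-0.02,0.615,-0.19,0,0,0]]}}

```text
clock: 9.78
position: [464.1, 321.0, 300.6]
ee_rot: [0.0, 1.0, 0.0, 0.0]
contact_force: [1.0, -1.6, -0.6]
gripper_width: 85.0
grasp_force: 0.0
```

Call:
{"op": "servo_tool", "data": {"increments": [[1,0,0.025,0,0,0,0],[1,0,0.034,0,0,0,0],[1,0,0.035,0,0,0,0],[1,0,0.035,0,0,0,0]]}}

```text
clock: 10.28
position: [464.6, 352.9, 300.7]
ee_rot: [0.001, 1.0, 0.0, 0.0]
contact_force: [0.6, 0.1, 0.2]
gripper_width: 85.6
grasp_force: 0.0
```

Run:
```python
from h import *
im,s=snap('wrist','w3.png')
print(s['clock'],s['position'])
show([('disp_square',(444,303,14)),('pad_bar',(616,148,3)),('disp_bar',(458,146,14))],im,s,'o3.png',[45,None,45])
print([(d['box'],d['p']) for d in arm.look_for('wrist','rack_bed')],[(d['centre'],d['p'],at(im,s,d['centre'],18)) for d in arm.spot_point('wrist','rack_bed')])
a=cv2.imread('pics/w3.png'); cv2.imwrite('pics/w3c.png',cv2.resize(a,(800,500),interpolation=cv2.INTER_CUBIC))
```

```text
10.275 [464.60298269 352.90445641 300.68234829]
disp_square [444.6 304.4  47.4  45.8  66.4] 45
pad_bar [622.2 137.2 146.5 138.5   0. ] 80.0
disp_bar [457.9 144.8 100.5  26.9  -8.7] 45
[([312.4, 256.5, 82.2, 108.2], 0.95)] [([317.9, 212.6], 0.72, array([524.71601792, 352.87942754,  18.        ]))]
```

View pics/w3c.png

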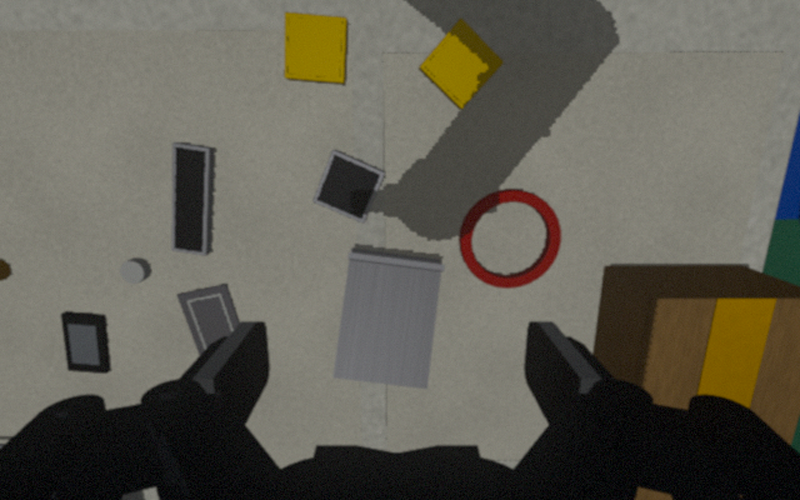

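Run:
```python
import cv2
a=cv2.imread('pics/w3.png')[185:325,255:370]
cv2.imwrite('pics/w3d.png',cv2.resize(a,None,fx=4.28,fy=4.28,interpolation=cv2.INTER_CUBIC))
```

```text
(no output)
```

View pics/w3d.png

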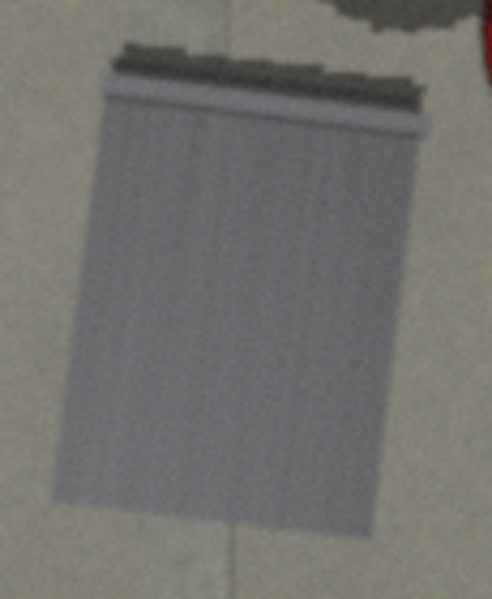

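```bash
cat > rk.py <<'E'
from h import *
from scipy.optimize import least_squares
def rackT(p,z=18):
    x,y,yaw=p; return R.from_euler('zy',[yaw,-20],degrees=True), np.array([x,y,z])
def proj(im,s,P):
    o,_=ray(im,s,(0,0)); Rm=(R.from_quat(s['ee_rot']).as_matrix()@np.array(im['hand_eye'])[:3,:3]).T
    q=(P-o)@Rm.T; return np.c_[im['cx']+im['fx']*q[:,0]/q[:,2],im['cy']+im['fy']*q[:,1]/q[:,2]]
E
python3 - <<'E'
from rk import *
im,s=snap('wrist')
px=np.array([(52,500),(371,537),(106,75),(430,117),(105,97),(428,135)])/4.28+[255,185]
M=np.array([(120,-48,0),(120,48,0),(-6,-48,20),(-6,48,20),(0,-48,20),(0,48,20)],float)
def f(p):
    Q,t=rackT(p); return (proj(im,s,Q.apply(M)+t)-px).ravel()
r=least_squares(f,[530,353,0]); print(r.x,np.round(f(r.x),1))
o=ortho(im,s,(616,148),3); cv2.imwrite('pics/pb.png',o[:,:,::-1])
goto((444.3,303.5,80),156.3)
E
```

```text
[524.97831413 351.95782526  -7.48357366] [-0.2  0.2  0.8  1.6 -0.8 -0.5  0.8 -0.3 -1.2 -0.9  0.7  0.3]
shift mm [ 20.3 -49.9 220.7] turn [ 0.   0.  23.6] dist 227.0
```

Call:
{"op": "servo_tool", "data": {"increments": [[1,0.002,-0.005,0.02,0,0,5],[1,0.007,-0.016,0.07,0,0,13],[1,0.011,-0.028,0.125,0,0,20],[1,0.016,-0.04,0.175,0,0,23.6],[1,0.02,-0.05,0.22,0,0,23.6],[1,0.02,-0.05,0.255,0,0,23.6],[1,0.02,-0.05,0.28,0,0,23.6],[1,0.02,-0.05,0.294,0,0,23.6],[1,0.02,-0.05,0.298,0,0,23.6],[1,0.02,-0.05,0.298,0,0,23.6]]}}

```text
clock: 11.72
position: [444.9, 304.5, 2.9]
ee_rot: [0.205, 0.979, 0.001, 0.0]
contact_force: [-0.5, 0.4, 0.1]
gripper_width: 85.3
grasp_force: 0.0
```

Call:
{"op": "servo_tool", "data": {"increments": [[0,0,0,0,0,0,0],[0,0,0,0,0,0,0],[0,0,0,0,0,0,0],[0,0,0,0,0,0,0],[0,0,0,0,0,0,0]]}}

```text
clock: 12.35
position: [444.9, 304.8, 3.7]
ee_rot: [0.205, 0.979, 0.001, 0.001]
contact_force: [-1.0, -0.1, 4.7]
gripper_width: 53.5
grasp_force: 63.1
```

Run:
```python
from h import *
s=arm.read_state(); print(s['clock'],s['position'],s['gripper_width'],s['grasp_force'],s['contact_force'])
goto((617.2,-156,90),203.9)
```

```text
12.35 [444.94485406 304.76756804   3.74276742] 53.505077481966865 63.05329084396362 [-1.01184098 -0.12201443  4.66050447]
shift mm [-342.4 -353.1  -86.7] turn [  0.1   0.1 -47.5] dist 499.0
```

Call:
{"op": "servo_tool", "data": {"increments": [[0,0,0,-0.02,0,0,0],[0,0,0,-0.06,0,0,0],[0,-0.02,-0.02,-0.085,0,0,-3],[0,-0.055,-0.057,-0.087,0,0,-10],[0,-0.095,-0.098,-0.087,0,0,-18],[0,-0.135,-0.139,-0.087,0,0,-26],[0,-0.175,-0.18,-0.087,0,0,-34],[0,-0.215,-0.222,-0.087,0,0,-42],[0,-0.255,-0.263,-0.087,0,0,-47.5],[0,-0.295,-0.304,-0.087,0,0,-47.5],[0,-0.325,-0.335,-0.087,0,0,-47.5],[0,-0.342,-0.353,-0.087,0,0,-47.5]]}}

```text
clock: 13.85
position: [616.3, -158.7, 89.2]
ee_rot: [-0.206, 0.979, 0.0, 0.0]
contact_force: [-0.2, 1.1, -1.0]
gripper_width: 53.9
grasp_force: 63.7
```

Call:
{"op": "servo_tool", "data": {"increments": [[0,0,0,0.01,0,0,0],[0,0,0,0.02,0,0,0],[0,0,0,0.02,0,0,0]]}}

```text
clock: 14.22
position: [614.9, -155.3, 67.9]
ee_rot: [-0.207, 0.978, 0.001, -0.002]
contact_force: [-0.3, 1.3, -0.5]
gripper_width: 53.7
grasp_force: 63.7
```

Run:
```python
from h import *
im,s=snap('wrist','w4.png'); print(s['clock'],s['position'],s['gripper_width'])
goto((617.2,-156,7),203.9)
p=s['position']; zt=p[2]-3.7+14
o=ortho(im,s,p[:2],zt); print(fit(o,p,45,rmax=38))
o2=ortho(im,s,(617,-156),3); 
cv2.imwrite('pics/o4.png',np.hstack([o,o2])[:,:,::-1])
```

```text
14.225 [ 614.88788577 -155.33398777   67.9035432 ] 53.66907630966038
shift mm [-1.3 -1.2 61.7] turn [ 0.  -0.1  0. ] dist 62.0
(array([ 614. , -156.3,   47.7,   47.6,   23.8]), 45)
```

View pics/o4.png

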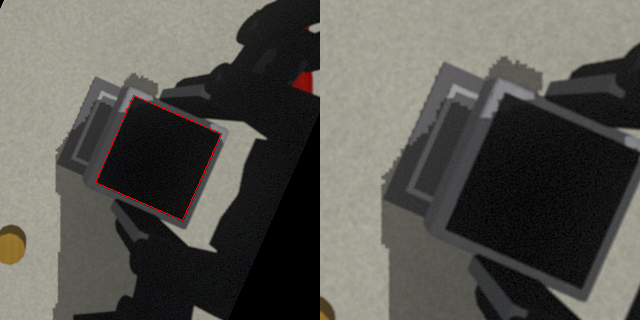

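The held square is at (614,-156.3) turned 23.8°, and the pad is at (617.2,-155.3). I'll correct 3 mm and lower.

Call:
{"op": "servo_tool", "data": {"increments": [[0,-0.0033,0,0.015,0,0,0],[0,-0.0033,0,0.038,0,0,0],[0,-0.0033,0,0.053,0,0,0],[0,-0.0033,0,0.06,0,0,0],[0,-0.0033,0,0.061,0,0,0],[0,-0.0033,0,0.061,0,0,0],[1,-0.0033,0,0.061,0,0,0],[1,-0.0033,0,0.061,0,0,0],[1,-0.0033,0,0.058,0,0,0],[1,-0.0033,0,0.035,0,0,0],[1,-0.0033,0,-0.01,0,0,0],[1,-0.0033,0,-0.07,0,0,0]]}}

```text
clock: 15.78
position: [618.2, -155.0, 139.5]
ee_rot: [-0.207, 0.978, 0.0, -0.002]
contact_force: [1.2, -0.2, -0.1]
gripper_width: 85.2
grasp_force: 0.0
```

Run:
```python
from h import *
im,s=snap('wrist'); print(s['clock'],s['position'])
show([('disp_square',(617,-156,17)),('pad_square',(617,-156,3)),('pane_large',(438,-151,8)),('pane_small',(621,5,8))],im,s,'o5.png',[45,None,45,45])
goto((438.3,-152.5,60),199.2)
```

```text
15.775 [ 618.1617464  -155.00988735  139.51358945]
disp_square [ 619.  -156.    48.3   48.2   24. ] 45
pad_square [ 615.8 -141.5  141.3   90.7  -81.1] 92.0
pane_large [ 427.2 -151.2  159.5  138.5   90. ] 45
pane_small [652.2  20.7 158.2  99.7  44. ] 45
shift mm [169.   79.7  87.9] turn [-0.5  0.7  4.8] dist 206.0
```

View pics/o5.png

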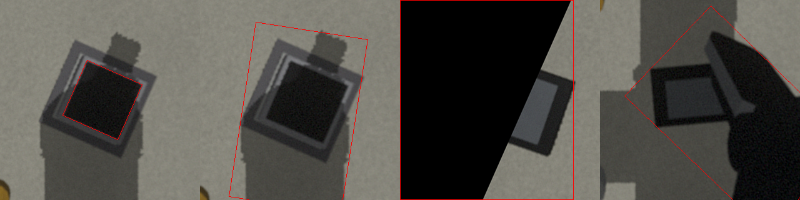

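The square is on its pad within about 2 mm and aligned. Now the large pane.

Call:
{"op": "servo_tool", "data": {"increments": [[1,0.02,0.01,0,0,0,1],[1,0.06,0.028,0.01,0,0,3],[1,0.105,0.05,0.03,0,0,4.8],[1,0.145,0.068,0.06,0,0,4.8],[1,0.169,0.08,0.09,0,0,4.8],[1,0.169,0.08,0.12,0,0,4.8],[1,0.169,0.08,0.14,0,0,4.8],[1,0.169,0.08,0.149,0,0,4.8],[1,0.169,0.08,0.152,0,0,4.8],[1,0.169,0.08,0.152,0,0,4.8]]}}

```text
clock: 17.08
position: [432.8, -150.3, -12.3]
ee_rot: [-0.166, 0.986, -0.0, 0.0]
contact_force: [-0.6, 1.4, -0.5]
gripper_width: 85.5
grasp_force: 0.0
```

Run:
```python
from h import *
s=arm.read_state(); print(s['clock'],s['position'],s['gripper_width'],s['contact_force'])
goto((438.3,-152.5,-4),199.2)
```

```text
17.075 [ 432.75107342 -150.2609819   -12.28304071] 85.51275210786933 [-0.64416144  1.42483594 -0.51002462]
shift mm [-4.5 -3.9 -8.3] turn [-0.   0.1 -0.1] dist 10.0
```

Call:
{"op": "servo_tool", "data": {"increments": [[1,-0.0045,-0.004,-0.008,0,0,0],[1,-0.0045,-0.004,-0.008,0,0,0],[0,-0.0045,-0.004,-0.008,0,0,0],[0,-0.0045,-0.004,-0.008,0,0,0],[0,-0.0045,-0.004,-0.008,0,0,0],[0,-0.0045,-0.004,-0.008,0,0,0],[0,-0.0045,-0.004,-0.008,0,0,0]]}}

```text
clock: 17.95
position: [437.8, -152.6, -3.8]
ee_rot: [-0.166, 0.986, -0.0, 0.0]
contact_force: [-2.1, 0.9, 9.2]
gripper_width: 61.9
grasp_force: 63.7
```

Call:
{"op": "servo_tool", "data": {"increments": [[0,0,0,-0.01,0,0,0],[0,0,0,-0.03,0,0,0],[0,0,0,-0.06,0,0,0],[0,0,0,-0.085,0,0,0],[0,0,0,-0.1,0,0,0],[0,0,0,-0.1,0,0,0]]}}

```text
clock: 18.7
position: [438.3, -152.5, 96.4]
ee_rot: [-0.165, 0.986, -0.0, 0.001]
contact_force: [0.3, -0.5, -1.4]
gripper_width: 61.4
grasp_force: 66.1
```

Run:
```python
from h import *
im,s=snap('wrist','w6.png'); print(s['clock'],s['position'],s['gripper_width'],s['contact_force'],s['grasp_force'])
a=cv2.imread('pics/w6.png'); cv2.imwrite('pics/w6c.png',cv2.resize(a[150:400,150:500],(700,500)))
p=s['position']; o=ortho(im,s,p[:2],p[2]+4+8); print(fit(o,p,45,rmax=60))
```

```text
18.7 [ 438.32491475 -152.54488219   96.41502724] 61.434237630540345 [ 0.27247848 -0.50968612 -1.37723118] 66.10010504722595
(array([ 445.4, -153. ,  110.7,  108.8,   46.6]), 45)
```

View pics/w6c.png

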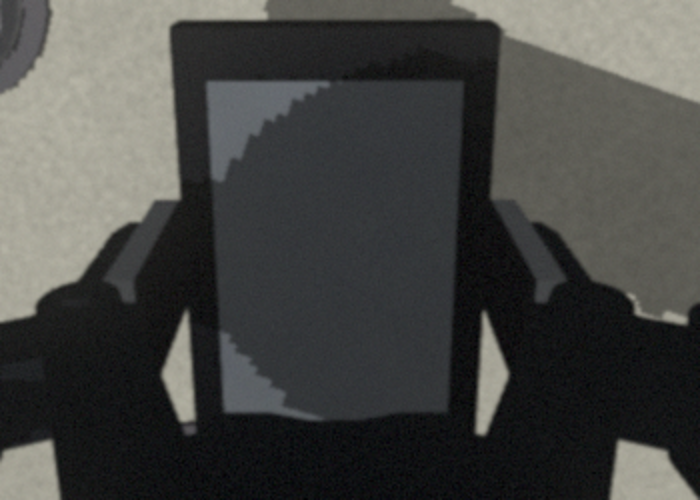

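The large pane is held level and centred: its top edge is at row 160 and the window spans rows 190–356, so it is about 0.6 mm off the TCP. Now over to the rack.

```bash
cat >> rk.py <<'E'
RP=(525.0,352.0,-7.5)
def rgoto(x,y,z):
    s=arm.read_state(); Q=R.from_quat(s['ee_rot']); Qr,t=rackT(RP)
    T=Qr*R.from_matrix(np.diag([-1.,1,-1])); P=Qr.apply([x,y,z])+t
    print('target',np.round(P,1),'shift',np.round(Q.inv().apply(P-s['position']),1),'turn',np.round((Q.inv()*T).as_rotvec(degrees=True),1))
    print('in rack',np.round(Qr.inv().apply(s['position']-t),1))
E
python3 -c "
from rk import *
rgoto(53.4,0,90)"
```

```text
target [544.  345.  120.7] shift [-262.9  435.6  -25. ] turn [  2.  -20.   26.3]
in rack [  10.7 -507.4  102.7]
```

Call:
{"op": "servo_tool", "data": {"increments": [[0,-0.012,0.02,-0.015,0,0,0],[0,-0.03,0.055,-0.03,0,0,2],[0,-0.057,0.095,-0.03,0.3,-3,6],[0,-0.085,0.14,-0.03,0.6,-6,10],[0,-0.112,0.185,-0.03,1,-10,14],[0,-0.14,0.23,-0.03,1.3,-13,18],[0,-0.167,0.275,-0.03,1.6,-16,22],[0,-0.194,0.32,-0.03,2,-20,26.3],[0,-0.22,0.362,-0.03,2,-20,26.3],[0,-0.242,0.4,-0.027,2,-20,26.3],[0,-0.257,0.426,-0.025,2,-20,26.3],[0,-0.263,0.436,-0.025,2,-20,26.3]]}}

```text
clock: 20.25
position: [543.7, 346.5, 118.4]
ee_rot: [0.064, 0.983, 0.01, 0.171]
contact_force: [-1.3, 0.0, -0.6]
gripper_width: 61.6
grasp_force: 66.1
```

Call:
{"op": "servo_tool", "data": {"increments": [[0,0,0,0,0,0,0],[0,0,0,0,0,0,0],[0,0,0,0,0,0,0]]}}

```text
clock: 20.62
position: [544.0, 344.0, 120.6]
ee_rot: [0.065, 0.983, 0.011, 0.172]
contact_force: [1.2, 0.3, -1.4]
gripper_width: 61.5
grasp_force: 66.1
```

```bash
python3 -c "
from rk import *
im,s=snap('wrist','w7.png'); print(s['clock'],s['gripper_width'],s['contact_force'])
rgoto(53.4,0,-3)
a=cv2.imread('pics/w7.png'); Q,t=rackT(RP)
P=proj(im,s,Q.apply(np.array([(-6,-48,20),(-6,48,20),(0,48,20),(0,-48,20),(0,-48,0),(120,-48,0),(120,48,0),(0,48,0)],float))+t)
cv2.polylines(a,[P[:4].round().astype(int)],True,(0,0,255)); cv2.polylines(a,[P[4:].round().astype(int)],True,(0,255,0))
cv2.imwrite('pics/w7c.png',cv2.resize(a[60:360,140:500],(720,600)))"
```

```text
20.625 61.494775635942844 [ 1.16531374  0.3314528  -1.40193321]
target [575.8 345.   33.3] shift [ 0.1  0.7 93. ] turn [-0.  -0.1 -0.1]
in rack [53.6 -0.7 90. ]
```

View pics/w7c.png

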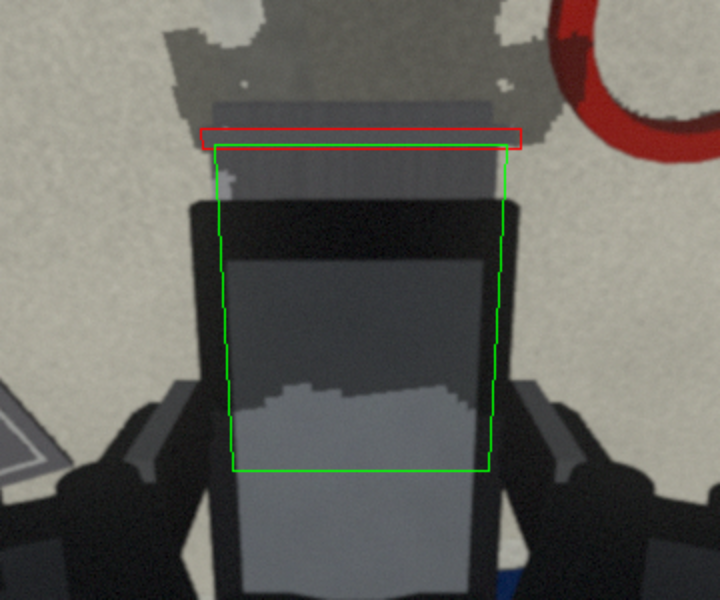

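```bash
python3 -c "
import cv2,numpy as np
a=cv2.imread('pics/w7.png').astype(int)
# full px = 140+u/2, 60+v/2
print('col bands rows 80..162 (gray, b-r)')
for r in range(80,164,2):
    b=a[r:r+2]
    print(r,[ (int(b[:,c:c+14].mean()), int((b[:,c:c+14,0]-b[:,c:c+14,2]).mean())) for c in (226,252,280,310,340,366,388)],)
for r in (114,122,127,132,138,146,152): 
    g=a[r-1:r+2].mean(0); print(r,'L',[(c,int(g[c].mean()),int(g[c,0]-g[c,2])) for c in range(234,256,2)],'R',[(c,int(g[c].mean()),int(g[c,0]-g[c,2])) for c in range(380,404,2)])
"
```

```text
col bands rows 80..162 (gray, b-r)
80 [(92, -8), (158, -10), (85, -4), (87, -7), (88, -7), (87, -8), (142, -13)]
82 [(91, -8), (133, -7), (87, -4), (88, -7), (86, -7), (88, -7), (104, -9)]
84 [(92, -8), (94, -5), (87, -5), (89, -8), (85, -7), (89, -7), (90, -8)]
86 [(92, -8), (91, -5), (88, -4), (90, -7), (86, -7), (88, -8), (88, -8)]
88 [(92, -7), (90, -5), (89, -4), (88, -7), (87, -8), (89, -7), (90, -8)]
90 [(92, -8), (90, -5), (89, -4), (88, -8), (88, -7), (89, -7), (90, -9)]
92 [(94, -8), (89, -5), (89, -5), (88, -7), (87, -7), (86, -8), (91, -8)]
94 [(95, -8), (88, -5), (88, -4), (87, -7), (87, -7), (88, -7), (89, -8)]
96 [(97, -8), (89, -4), (88, -4), (87, -8), (87, -7), (88, -8), (90, -8)]
98 [(99, -8), (89, -5), (87, -4), (89, -7), (87, -7), (87, -8), (94, -8)]
100 [(101, -8), (99, -6), (87, -4), (88, -7), (87, -7), (88, -7), (114, -10)]
102 [(97, -8), (100, -6), (86, -4), (88, -7), (87, -7), (87, -7), (119, -11)]
104 [(93, -8), (88, -5), (87, -5), (89, -7), (88, -7), (87, -8), (110, -9)]
106 [(95, -7), (88, -5), (88, -5), (89, -8), (88, -7), (87, -7), (90, -8)]
108 [(98, -9
[... 3856 characters left out ...]
), (240, 164, -16), (242, 162, -16), (244, 157, -14), (246, 94, -2), (248, 112, 1), (250, 119, 2), (252, 123, 2), (254, 93, 1)] R [(380, 71, 1), (382, 72, 2), (384, 73, 2), (386, 69, 3), (388, 121, -8), (390, 159, -14), (392, 158, -13), (394, 158, -16), (396, 159, -14), (398, 157, -15), (400, 156, -13), (402, 159, -13)]
152 L [(234, 159, -14), (236, 164, -14), (238, 164, -13), (240, 158, -14), (242, 159, -14), (244, 164, -14), (246, 142, 0), (248, 133, 3), (250, 133, 4), (252, 134, 3), (254, 117, 3)] R [(380, 70, 2), (382, 71, 0), (384, 71, 0), (386, 72, 0), (388, 125, -10), (390, 154, -13), (392, 155, -14), (394, 151, -12), (396, 155, -13), (398, 157, -15), (400, 158, -13), (402, 160, -13)]
```

Pixel profiles put the ledge top at rows 123–132 and columns 238–397, so the rack centre is at about column 317. The pane's centre is also at column 317, with about 4.8 mm to the ledge. I'll lower it with a 1 mm shift.

Call:
{"op": "servo_tool", "data": {"increments": [[0,0.001,0,0.015,0,0,0],[0,0.001,0,0.04,0,0,0],[0,0.001,0,0.063,0,0,0],[0,0.001,0,0.08,0,0,0],[0,0.001,0,0.089,0,0,0],[0,0.001,0,0.092,0,0,0],[0,0.001,0,0.093,0,0,0],[0,0.001,0,0.093,0,0,0]]}}

```text
clock: 21.68
position: [584.4, 346.5, 45.1]
ee_rot: [0.06, 0.986, 0.012, 0.155]
contact_force: [0.6, -0.5, -1.6]
gripper_width: 61.8
grasp_force: 66.1
```

```bash
python3 -c "
from rk import *
s=arm.read_state(); print(s['clock'],s['gripper_width'],s['contact_force'])
rgoto(53.4,0,-3)"
```

```text
21.675 61.79502253041576 [ 0.59827911 -0.54609451 -1.5802223 ]
target [575.8 345.   33.3] shift [11.5 -3.   8.6] turn [ 0.  -2.2  0.4]
in rack [65.2  3.1  5.2]
```

```bash
python3 -c "
from rk import *
s=arm.read_state(); print(np.round(s['joints'],3),np.round(s['joint_vel'],3),np.round(s['joint_efforts'],1), s['wrist_torque'])"
```

```text
[ 0.825  0.544 -0.496  0.638 -0.382 -3.096] [-0.    -0.002 -0.001 -0.001 -0.001 -0.001] [ -0.1 -41.5  13.4   2.2   0.1   0. ] [-0.0365419   0.73310627 -0.03088981]
```

Call:
{"op": "servo_tool", "data": {"increments": [[0,0,0,0,0,0,0],[0,0,0,0,0,0,0]]}}

```text
clock: 21.92
position: [584.3, 346.4, 44.9]
ee_rot: [0.06, 0.986, 0.012, 0.155]
contact_force: [0.2, -0.1, -0.7]
gripper_width: 61.5
grasp_force: 66.1
```

```bash
python3 -c "
from rk import *
s=arm.read_state(); print(np.round(s['joints'],3),np.round(s['joint_vel'],3)); rgoto(53.4,0,-3)"
```

```text
[ 0.825  0.544 -0.496  0.638 -0.382 -3.096] [-0.001  0.002  0.001  0.    -0.     0.001]
target [575.8 345.   33.3] shift [11.4 -2.8  8.4] turn [ 0.  -2.2  0.4]
in rack [65.1  2.9  4.9]
```

Joint 6 is at its limit (-3.1). I'll lift and swing the tool half a turn about its own axis, which is the same grasp and brings j6 near 0.

Call:
{"op": "servo_tool", "data": {"increments": [[0,0,0,-0.02,0,0,0],[0,0,0,-0.06,0,0,0],[0,0,0,-0.09,0,0,-5],[0,0,0,-0.1,0,0,-15],[0,0,0,-0.1,0,0,-25],[0,0,0,-0.1,0,0,-35],[0,0,0,-0.1,0,0,-45],[0,0,0,-0.1,0,0,-55],[0,0,0,-0.1,0,0,-65],[0,0,0,-0.1,0,0,-75],[0,0,0,-0.1,0,0,-85],[0,0,0,-0.1,0,0,-90]]}}

```text
clock: 23.42
position: [553.6, 345.6, 139.8]
ee_rot: [-0.656, 0.739, -0.101, 0.117]
contact_force: [0.4, -0.4, -1.0]
gripper_width: 61.9
grasp_force: 66.1
```

Call:
{"op": "servo_tool", "data": {"increments": [[0,0,0,0,0,0,-8],[0,0,0,0,0,0,-18],[0,0,0,0,0,0,-28],[0,0,0,0,0,0,-38],[0,0,0,0,0,0,-48],[0,0,0,0,0,0,-58],[0,0,0,0,0,0,-68],[0,0,0,0,0,0,-78],[0,0,0,0,0,0,-86],[0,0,0,0,0,0,-90],[0,0,0,0,0,0,-90]]}}

```text
clock: 24.8
position: [553.6, 345.7, 139.8]
ee_rot: [0.986, -0.061, 0.154, -0.012]
contact_force: [-0.2, 0.0, -1.7]
gripper_width: 61.7
grasp_force: 66.1
```

```bash
sed -i 's/def rgoto(x,y,z):/def rgoto(x,y,z,sg=1):/; s/np.diag(\[-1.,1,-1\])/np.diag([sg*1.,-sg,-1])/' rk.py; python3 -c "
from rk import *
s=arm.read_state(); print(s['clock'],np.round(s['joints'],3),s['gripper_width']); rgoto(53.4,0,90); rgoto(54.0,0,15)"
```

```text
24.8 [ 0.895  0.396 -0.409  0.427 -0.606  0.219] 61.67314355885685
target [544.  345.  120.7] shift [-14.9   2.6  15.3] turn [0.  2.2 0.4]
in rack [ 68.8   2.7 104.7]
target [570.2 345.   50.4] shift [-11.4   2.6  90.2] turn [0.  2.2 0.4]
in rack [ 68.8   2.7 104.7]
```

Call:
{"op": "servo_tool", "data": {"increments": [[0,-0.003,0.001,0.015,0,0.5,0.1],[0,-0.006,0.0015,0.035,0,1.2,0.2],[0,-0.009,0.0025,0.055,0,2,0.4],[0,-0.0118,0.0033,0.073,0,2.2,0.4],[0,-0.0118,0.0033,0.085,0,2.2,0.4],[0,-0.0118,0.0033,0.09,0,2.2,0.4],[0,-0.0118,0.0033,0.09,0,2.2,0.4],[0,-0.0118,0.0033,0.09,0,2.2,0.4]]}}

```text
clock: 25.8
position: [570.0, 344.8, 51.1]
ee_rot: [0.983, -0.064, 0.174, -0.012]
contact_force: [0.6, -1.0, -0.2]
gripper_width: 61.3
grasp_force: 66.0
```

```bash
python3 -c "
from rk import *
s=arm.read_state(); print(s['clock'],np.round(s['joints'],3),s['gripper_width'],s['contact_force']); rgoto(53.6,-.7,-3)"
```

```text
25.8 [ 0.81   0.508 -0.604  0.884 -0.327 -0.195] 61.32751137016191 [ 0.59256584 -0.99884725 -0.19144594]
target [575.9 344.3  33.3] shift [-0.5  0.6 18.7] turn [-0.  -0.1  0. ]
in rack [54.1 -0.1 15.7]
```

Call:
{"op": "servo_tool", "data": {"increments": [[0,-0.0005,0.0006,0.006,0,0,0],[0,-0.0005,0.0006,0.012,0,0,0],[0,-0.0005,0.0006,0.016,0,0,0],[0,-0.0005,0.0006,0.0185,0,0,0],[0,-0.0005,0.0006,0.0187,0,0,0],[0,-0.0005,0.0006,0.0187,0,0,0]]}}

```text
clock: 26.55
position: [575.3, 344.1, 34.1]
ee_rot: [0.983, -0.064, 0.174, -0.011]
contact_force: [-6.8, -1.2, 7.5]
gripper_width: 61.5
grasp_force: 67.1
```

```bash
python3 -c "
from rk import *
s=arm.read_state(); print(s['clock'],np.round(s['joints'],3),s['gripper_width'],s['contact_force']); rgoto(53.6,-.7,-3)"
```

```text
26.55 [ 0.77   0.533 -0.633  1.031 -0.282 -0.311] 61.50561087610927 [-6.79434343 -1.22463335  7.49479476]
target [575.9 344.3  33.3] shift [ 0.2 -0.2  0.9] turn [-0.  -0.1  0.1]
in rack [53.4 -0.9 -2.1]
```

The pane is seated (about 10 N), so I release it and back off.

Call:
{"op": "servo_tool", "data": {"increments": [[1,0,0,0,0,0,0],[1,0,0,0,0,0,0],[1,0,0,0,0,0,0],[1,0,0,-0.02,0,0,0],[1,0,0,-0.06,0,0,0],[1,0,0,-0.11,0,0,0],[1,0,0,-0.16,0,0,0],[1,0,0,-0.18,0,0,0],[1,0,0,-0.18,0,0,0],[1,0,0,-0.18,0,0,0]]}}

```text
clock: 27.8
position: [513.8, 343.1, 200.2]
ee_rot: [0.983, -0.064, 0.173, -0.01]
contact_force: [0.1, 0.2, -0.2]
gripper_width: 85.5
grasp_force: 0.0
```

```bash
python3 -c "
from rk import *
im,s=snap('wrist','w8.png'); print(s['clock'],np.round(s['joints'],3),s['gripper_width'],s['position'])
a=cv2.imread('pics/w8.png'); Q,t=rackT(RP)
P=proj(im,s,Q.apply(np.array([(-6,-48,20),(-6,48,20),(0,48,20),(0,-48,20),(0,-48,0),(120,-48,0),(120,48,0),(0,48,0),(3,-32,8),(103,-32,8),(103,32,8),(3,32,8)],float))+t)
for i,c in ((0,(0,0,255)),(4,(0,255,0)),(8,(255,255,0))): cv2.polylines(a,[P[i:i+4].round().astype(int)],True,c)
cv2.imwrite('pics/w8c.png',cv2.resize(a,(800,500)))
for n in ('pane_small','pad_bar'): print([(d['box'],d['p']) for d in arm.look_for('wrist',n)])
"
```

```text
27.8 [ 0.966  0.275 -0.44   0.449 -0.706  0.151] 85.48990301520986 [513.7969952  343.14442314 200.17057996]
[([627.5, 104.1, 22.9, 67.2], 0.81)]
[([497.8, 120.8, 101.2, 135.7], 0.89)]
```

View pics/w8c.png

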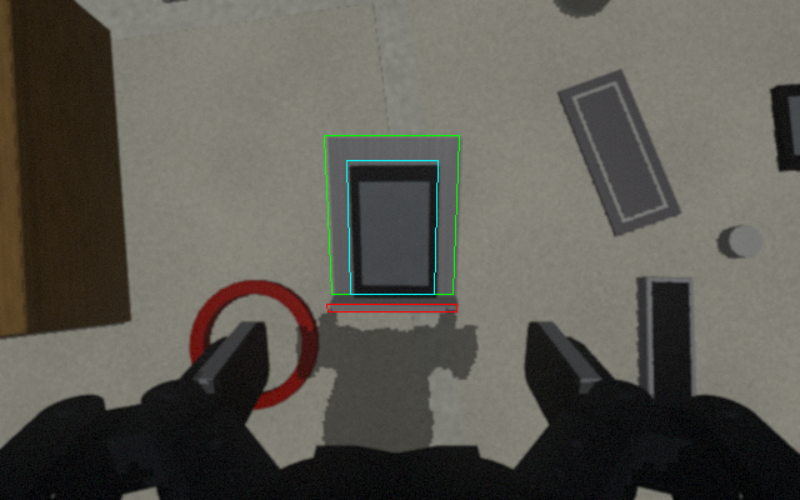

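The large pane lies on the bed, centred across (pane columns 350–437, rack 325–460) and down at the ledge. Now measure the bar pad and the small pane.

```bash
python3 -c "
from h import *
im,s=snap('wrist')
show([('pad_bar',(620,148,3)),('disp_bar',(458,145,14))],im,s,'o8.png',[None,45])
goto((615,2,200),-4)
"
```

```text
pad_bar [618.1 154.2 130.3  57.9  12.3] 98.0
disp_bar [443.5 149.  151.  131.   90. ] 45
shift mm [138.3 325.9  35.4] turn [ -1.8 -19.8  -3.4] dist 356.0
```

Call:
{"op": "servo_tool", "data": {"increments": [[1,0.01,0.02,0.002,0,-1,0],[1,0.028,0.066,0.007,-0.4,-4,-0.7],[1,0.05,0.115,0.012,-0.7,-8,-1.4],[1,0.07,0.165,0.018,-1,-12,-2],[1,0.092,0.215,0.023,-1.4,-16,-2.7],[1,0.112,0.262,0.028,-1.8,-19.8,-3.4],[1,0.128,0.3,0.032,-1.8,-19.8,-3.4],[1,0.138,0.326,0.035,-1.8,-19.8,-3.4],[1,0.138,0.326,0.035,-1.8,-19.8,-3.4],[1,0.138,0.326,0.035,-1.8,-19.8,-3.4]]}}

```text
clock: 29.25
position: [614.6, 2.8, 200.5]
ee_rot: [0.999, -0.035, 0.0, -0.001]
contact_force: [-0.7, 1.0, -0.2]
gripper_width: 85.2
grasp_force: 0.0
```

```bash
python3 -c "
from h import *
im,s=snap('wrist'); print(s['clock'],s['position'],np.round(s['joint_vel'],2))
show([('pane_small',(615,2,8)),('pad_bar',(618,152,3)),('disp_bar',(458,145,14))],im,s,'o9.png',[45,None,45])
goto((615,2,100),-4)
"
```

```text
29.25 [614.56317541   2.8132136  200.49552745] [ 0.02 -0.01  0.    0.   -0.    0.  ]
pane_small [618.6   3.2  68.9  43.5  -5.2] 45
pad_bar [612.7 151.7 159.5 149.5 -90. ] 96.0
disp_bar [457.8 144.8 159.5 159.5   0. ] 45
shift mm [  0.4   1.5 100.7] turn [-0.2 -0.1  0. ] dist 101.0
```

Call:
{"op": "servo_tool", "data": {"increments": [[1,0.001,0,0.02,0,0,0.4],[1,0.002,-0.0005,0.06,0,0,1.2],[1,0.004,-0.0007,0.105,0,0,1.2],[1,0.004,-0.0007,0.145,0,0,1.2],[1,0.004,-0.0007,0.175,0,0,1.2],[1,0.004,-0.0007,0.193,0,0,1.2],[1,0.004,-0.0007,0.2,0,0,1.2],[1,0.004,-0.0007,0.2005,0,0,1.2],[1,0.004,-0.0007,0.2005,0,0,1.2]]}}

```text
clock: 30.42
position: [620.1, 4.0, 2.0]
ee_rot: [0.999, -0.045, 0.002, -0.002]
contact_force: [0.1, -0.0, 0.7]
gripper_width: 85.2
grasp_force: 0.0
```

Call:
{"op": "servo_tool", "data": {"increments": [[0,0,0,0,0,0,0],[0,0,0,0,0,0,0],[0,0,0,0,0,0,0],[0,0,0,0,0,0,0],[0,0,0,0,0,0,0],[0,0,0,0,0,0,0]]}}

```text
clock: 31.18
position: [619.9, 3.8, 1.7]
ee_rot: [0.999, -0.045, 0.002, -0.002]
contact_force: [-1.4, -0.1, 5.6]
gripper_width: 42.0
grasp_force: 61.2
```

Call:
{"op": "servo_tool", "data": {"increments": [[0,0,0,-0.01,0,0,0],[0,0,0,-0.035,0,0,0],[0,0,0,-0.07,0,0,0],[0,0,0,-0.1,0,0,0],[0,0,0,-0.12,0,0,0],[0,0,0,-0.12,0,0,0],[0,0,0,-0.12,0,0,0]]}}

```text
clock: 32.05
position: [618.1, 3.3, 119.6]
ee_rot: [0.999, -0.046, -0.0, -0.001]
contact_force: [0.2, -0.3, -1.2]
gripper_width: 41.8
grasp_force: 60.8
```

```bash
python3 -c "
from rk import *
im,s=snap('wrist','w10.png'); print(s['clock'],s['position'],s['gripper_width'])
p=s['position']; o=ortho(im,s,p[:2],p[2]+8)
g=cv2.cvtColor(im['color'],cv2.COLOR_RGB2GRAY).astype(int)
print('col 317:',[(r,int(g[r,312:322].mean())) for r in range(180,350,3)])
print('row 200:',[(c,int(g[198:203,c].mean())) for c in range(250,390,3)])
rgoto(38.5,-.7,95)
"
```

```text
32.05 [618.09308787   3.27434368 119.58827556] 41.79859880458509
col 317: [(180, 92), (183, 90), (186, 92), (189, 66), (192, 24), (195, 23), (198, 24), (201, 22), (204, 24), (207, 20), (210, 20), (213, 20), (216, 21), (219, 44), (222, 53), (225, 52), (228, 52), (231, 51), (234, 53), (237, 52), (240, 52), (243, 52), (246, 52), (249, 50), (252, 50), (255, 50), (258, 51), (261, 51), (264, 51), (267, 53), (270, 52), (273, 51), (276, 53), (279, 53), (282, 52), (285, 51), (288, 52), (291, 53), (294, 52), (297, 52), (300, 52), (303, 52), (306, 52), (309, 52), (312, 52), (315, 53), (318, 54), (321, 25), (324, 17), (327, 20), (330, 18), (333, 16), (336, 18), (339, 79), (342, 158), (345, 156), (348, 155)]
row 200: [(250, 92), (253, 92), (256, 93), (259, 94), (262, 92), (265, 31), (268, 24), (271, 21), (274, 23), (277, 23), (280, 24), (283, 26), (286, 22), (289, 17), (292, 23), (295, 23), (298, 22), (301, 19), (304, 25), (307, 24), (310, 25), (313, 22), (316, 26), (319, 23), (322, 25), (325, 23), (328, 26), (331, 26), (334, 34), (337, 35), (340, 35), (343, 37), (346, 37), (349, 36), (352, 37), (355, 38), (358, 38), (361, 39), (364, 38), (367, 40), (370, 60), (373, 92), (376, 90), (379, 106), (382, 142), (385, 160), (388, 166)]
target [528.3 346.3 120.3] shift [-1.205e+02 -3.335e+02 -1.000e-01] turn [ 2.1 19.9  2.2]
in rack [ 166.5 -329.9   63.3]
```

Call:
{"op": "servo_tool", "data": {"increments": [[0,-0.007,-0.02,-0.005,0.1,1,0],[0,-0.021,-0.058,-0.01,0.4,3.5,0.4],[0,-0.037,-0.101,-0.015,0.7,7,0.8],[0,-0.053,-0.145,-0.015,1,10.5,1.2],[0,-0.069,-0.19,-0.015,1.4,14,1.6],[0,-0.085,-0.234,-0.015,1.8,17,2],[0,-0.1,-0.275,-0.01,2.1,19.9,2.2],[0,-0.113,-0.31,-0.005,2.1,19.9,2.2],[0,-0.121,-0.333,0,2.1,19.9,2.2],[0,-0.121,-0.333,0,2.1,19.9,2.2],[0,-0.121,-0.333,0,2.1,19.9,2.2],[0,-0.121,-0.333,0,2.1,19.9,2.2]]}}

```text
clock: 33.6
position: [528.8, 344.9, 121.3]
ee_rot: [0.983, -0.065, 0.174, -0.012]
contact_force: [0.3, 0.3, -1.0]
gripper_width: 41.7
grasp_force: 60.8
```

```bash
python3 -c "
from rk import *
s=arm.read_state(); print(s['clock'],np.round(s['joints'],2),np.round(s['joint_vel'],2),s['gripper_width']); rgoto(37.7,-.7,22)
"
```

```text
33.6 [ 0.92  0.38 -0.56  0.61 -0.5  -0.  ] [-0.   -0.    0.01  0.   -0.   -0.  ] 41.65967773321688
target [552.5 346.4  51.4] shift [-2.  -1.3 73.8] turn [-0.  -0.1 -0. ]
in rack [39.5 -2.  95.8]
```

Call:
{"op": "servo_tool", "data": {"increments": [[0,-0.001,-0.0005,0.015,0,0,0],[0,-0.002,-0.0013,0.035,0,0,0],[0,-0.002,-0.0013,0.055,0,0,0],[0,-0.002,-0.0013,0.068,0,0,0],[0,-0.002,-0.0013,0.073,0,0,0],[0,-0.002,-0.0013,0.074,0,0,0],[0,-0.002,-0.0013,0.074,0,0,0]]}}

```text
clock: 34.48
position: [552.7, 347.7, 52.1]
ee_rot: [0.982, -0.064, 0.175, -0.012]
contact_force: [-0.1, 0.1, -1.0]
gripper_width: 41.7
grasp_force: 60.8
```

```bash
python3 -c "
from rk import *
s=arm.read_state(); print(s['clock'],np.round(s['joints'],2),s['contact_force']); rgoto(37.7,-.7,10.4)
"
```

```text
34.475 [ 0.82  0.49 -0.65  0.94 -0.32 -0.27] [-0.05043132  0.10535059 -0.99178805]
target [556.5 346.4  40.5] shift [-0.3  1.4 12.2] turn [-0.1 -0.2  0. ]
in rack [37.9  0.7 22.6]
```

Call:
{"op": "servo_tool", "data": {"increments": [[0,0,0.001,0.005,0,0,0],[0,-0.0003,0.0014,0.009,0,0,0],[0,-0.0003,0.0014,0.0115,0,0,0],[0,-0.0003,0.0014,0.0125,0,0,0],[0,-0.0003,0.0014,0.0125,0,0,0],[0,-0.0003,0.0014,0.0125,0,0,0]]}}

```text
clock: 35.22
position: [556.0, 346.3, 40.7]
ee_rot: [0.982, -0.064, 0.175, -0.012]
contact_force: [-6.7, -0.1, 6.7]
gripper_width: 41.9
grasp_force: 61.8
```

```bash
python3 -c "
from rk import *
s=arm.read_state(); print(s['clock'],np.round(s['joints'],2),s['contact_force']); rgoto(37.7,-.7,10.4)
"
```

```text
35.225 [ 0.79  0.5  -0.67  1.06 -0.28 -0.36] [-6.71879785 -0.07853291  6.70564528]
target [556.5 346.4  40.5] shift [ 0.4 -0.1  0.3] turn [-0.1 -0.2  0.1]
in rack [37.3 -0.8 10.7]
```

Contact, so release, back off and look.

Call:
{"op": "servo_tool", "data": {"increments": [[1,0,0,0,0,0,0],[1,0,0,0,0,0,0],[1,0,0,0,0,0,0],[1,0,0,-0.02,0,0,0],[1,0,0,-0.06,0,0,0],[1,0,0,-0.11,0,0,0],[1,0,0,-0.14,0,0,0],[1,0,0,-0.15,0,0,0],[1,0,0,-0.15,0,0,0],[1,0,0,-0.15,0,0,0]]}}

```text
clock: 36.48
position: [504.5, 345.1, 178.5]
ee_rot: [0.983, -0.064, 0.174, -0.01]
contact_force: [-0.0, 0.0, 0.1]
gripper_width: 85.6
grasp_force: 0.0
```

```bash
python3 -c "
from rk import *
im,s=snap('wrist','w11.png'); print(s['clock'],s['position'])
a=cv2.imread('pics/w11.png'); Q,t=rackT(RP)
P=proj(im,s,Q.apply(np.array([(-6,-48,20),(-6,48,20),(0,48,20),(0,-48,20),(0,-48,0),(120,-48,0),(120,48,0),(0,48,0),(0,-32,8),(100,-32,8),(100,32,8),(0,32,8),(0,-22,16),(70,-22,16),(70,22,16),(0,22,16)],float))+t)
c0=P[4:8].mean(0).astype(int)
for i,c in ((0,(0,0,255)),(4,(0,255,0)),(8,(255,255,0)),(12,(255,0,255))): cv2.polylines(a,[(P[i:i+4]*16).round().astype(int)],True,c,1,8,4)
x,y=c0; cv2.imwrite('pics/w11c.png',cv2.resize(a[max(0,y-85):y+85,x-100:x+100],None,fx=3.5,fy=3.5,interpolation=cv2.INTER_CUBIC))
goto((458,145,120),171.3); goto((458,145,120),-8.7)
"
```

```text
36.475 [504.51053344 345.08694833 178.48971017]
shift mm [-37.3 206.6  39.4] turn [  30.8   -4.2 -176.1] dist 214.0
shift mm [-37.3 206.6  39.4] turn [ -2.7 -19.8   1.2] dist 214.0
```

View pics/w11c.png

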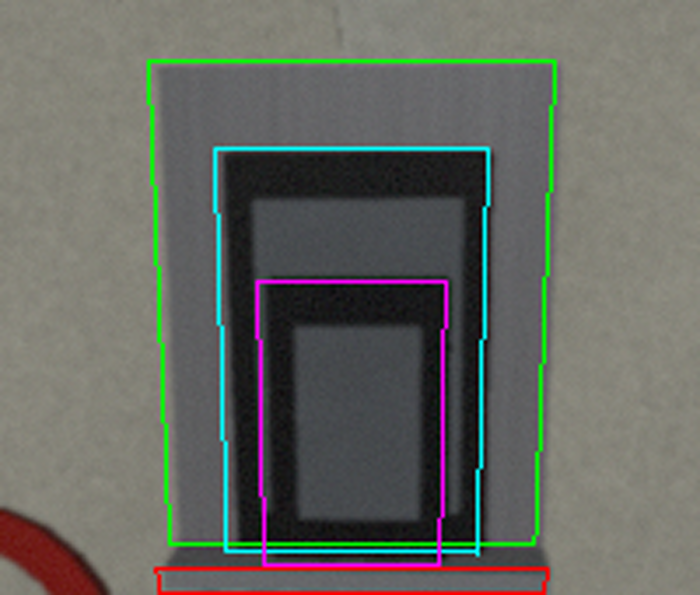

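Both panes lie flat, parallel, down at the ledge and centred: the large frame spans about columns 225–487, the small about 266–443, and the rack about 160–553. Next is the bar.

Call:
{"op": "servo_tool", "data": {"increments": [[1,-0.003,0.015,0,0,-1,0],[1,-0.009,0.05,0.005,-0.5,-5,0.2],[1,-0.017,0.095,0.012,-1,-9.5,0.5],[1,-0.025,0.14,0.022,-1.7,-14,0.8],[1,-0.033,0.18,0.033,-2.3,-18,1],[1,-0.037,0.2066,0.0394,-2.7,-19.8,1.2],[1,-0.0373,0.2066,0.0394,-2.7,-19.8,1.2],[1,-0.0373,0.2066,0.0394,-2.7,-19.8,1.2],[1,-0.0373,0.2066,0.0394,-2.7,-19.8,1.2]]}}

```text
clock: 37.65
position: [458.6, 146.8, 121.3]
ee_rot: [0.997, -0.075, 0.001, -0.002]
contact_force: [-0.3, -0.2, -0.1]
gripper_width: 85.6
grasp_force: 0.0
```

```bash
python3 -c "
from h import *
im,s=snap('wrist'); print(s['clock'],s['position'],np.round(s['joints'],2))
show([('disp_bar',(458,145,14))],im,s,'o12.png',[45])
goto((457.8,144.6,2),-8.7)
"
```

```text
37.65 [458.55194883 146.83035596 121.25844003] [ 0.65  0.26 -0.49 -0.   -0.82  0.77]
disp_bar [457.9 144.4 100.8  28.7  -8.6] 45
shift mm [ -0.7   2.7 119.3] turn [-0.2 -0.2  0.1] dist 119.0
```

Call:
{"op": "servo_tool", "data": {"increments": [[1,-0.0005,0.001,0.02,0,0,0],[1,-0.0007,0.0025,0.055,0,0,0],[1,-0.0007,0.0025,0.085,0,0,0],[1,-0.0007,0.0025,0.107,0,0,0],[1,-0.0007,0.0025,0.117,0,0,0],[1,-0.0007,0.0025,0.119,0,0,0],[0,-0.0007,0.0025,0.119,0,0,0],[0,-0.0007,0.0025,0.119,0,0,0],[0,-0.0007,0.0025,0.119,0,0,0],[0,-0.0007,0.0025,0.119,0,0,0],[0,-0.0007,0.0025,0.119,0,0,0],[0,-0.0007,0.0025,0.119,0,0,0]]}}

```text
clock: 39.2
position: [458.3, 144.5, 3.3]
ee_rot: [0.997, -0.075, 0.002, -0.002]
contact_force: [-0.3, -0.1, 5.0]
gripper_width: 34.4
grasp_force: 60.4
```

Call:
{"op": "servo_tool", "data": {"increments": [[0,0,0,0,0,0,0],[0,0,0,0,0,0,0]]}}

```text
clock: 39.45
position: [458.3, 144.5, 3.3]
ee_rot: [0.997, -0.075, 0.002, -0.002]
contact_force: [-0.8, -0.0, 4.7]
gripper_width: 34.2
grasp_force: 60.4
```

Call:
{"op": "servo_tool", "data": {"increments": [[0,0,0,-0.01,0,0,0],[0,0,0,-0.035,0,0,0],[0,0,0,-0.065,0,0,0],[0,0,0,-0.085,0,0,0],[0,0,0,-0.09,0,0,0],[0,0,0,-0.09,0,0,0],[0,0,0,-0.09,0,0,0]]}}

```text
clock: 40.33
position: [456.7, 143.4, 91.3]
ee_rot: [0.997, -0.075, 0.0, -0.001]
contact_force: [-0.5, -0.6, -0.8]
gripper_width: 34.1
grasp_force: 60.1
```

```bash
python3 -c "
from h import *
im,s=snap('wrist'); print(s['clock'],s['position'],s['gripper_width'])
p=s['position']
o=ortho(im,s,(620,152),3); cv2.imwrite('pics/x.png',o); 
o=ortho(im,s,p[:2],p[2]+12); cv2.imwrite('pics/x2.png',o)
try: print(fit(o,p,45,rmax=58))
except Exception as e: print(e)
g=cv2.cvtColor(im['color'],cv2.COLOR_RGB2GRAY).astype(int)
print([(r,int(g[r,312:322].mean())) for r in range(90,390,4)])
goto((618,153,90),12.3)
"
```

```text
40.325 [456.70299491 143.37013687  91.28731816] 34.10256159932545
(array([446.9, 140.9, 106. ,  98.4, -46.4]), 45)
[(90, 145), (94, 147), (98, 145), (102, 144), (106, 148), (110, 145), (114, 144), (118, 148), (122, 145), (126, 145), (130, 145), (134, 82), (138, 82), (142, 78), (146, 130), (150, 133), (154, 40), (158, 38), (162, 36), (166, 33), (170, 35), (174, 32), (178, 32), (182, 33), (186, 30), (190, 28), (194, 18), (198, 15), (202, 15), (206, 16), (210, 13), (214, 13), (218, 14), (222, 13), (226, 13), (230, 12), (234, 13), (238, 9), (242, 11), (246, 13), (250, 13), (254, 12), (258, 9), (262, 9), (266, 9), (270, 11), (274, 10), (278, 11), (282, 8), (286, 6), (290, 9), (294, 7), (298, 10), (302, 10), (306, 9), (310, 10), (314, 8), (318, 8), (322, 11), (326, 12), (330, 8), (334, 10), (338, 13), (342, 10), (346, 15), (350, 7), (354, 10), (358, 7), (362, 9), (366, 10), (370, 11), (374, 10), (378, 9), (382, 10), (386, 9)]
shift mm [158.  -33.7   1.4] turn [ -0.1  -0.  -20.9] dist 162.0
```

Call:
{"op": "servo_tool", "data": {"increments": [[0,0.008,-0.003,-0.02,0,0,-4],[0,0.022,-0.007,-0.06,0,0,-12],[0,0.036,-0.012,-0.1,0,0,-20.9],[0,0.048,-0.016,-0.13,0,0,-20.9],[0,0.048,-0.016,-0.139,0,0,-20.9],[0,0.048,-0.016,-0.139,0,0,-20.9],[0,0.048,-0.016,-0.139,0,0,-20.9]]}}

```text
clock: 41.25
position: [505.5, 151.5, 229.4]
ee_rot: [0.994, 0.107, -0.0, -0.001]
contact_force: [0.6, 0.6, -1.1]
gripper_width: 34.2
grasp_force: 60.2
```

```bash
python3 -c "
from h import *
im,s=snap('wrist'); print(s['clock'],s['position'],s['gripper_width'])
o=ortho(im,s,(618,153),3); cv2.imwrite('pics/x13.png',o[:,:,::-1])
print(fit(o,(618,153),None,rmax=78))
im,s=snap('top')
o=ortho(im,s,(618,153),3); cv2.imwrite('pics/x13t.png',o[:,:,::-1])
print(fit(o,(618,153),None,rmax=78))
goto((618,153,90),12.3)
"
```

```text
41.25 [505.50339908 151.54800016 229.42030357] 34.15756633462784
(array([684.1, 167.4, 104.9,  20.8, -77.8]), 72.0)
(array([613.3, 175.9, 147.5, 109.4,  17.9]), 98.0)
shift mm [109.7  22.7 139.9] turn [-0.1 -0.  -0. ] dist 179.0
```

```bash
python3 -c "
from h import *
im,s=snap('wrist')
c=(618,153);o=ortho(im,s,c,3,half=90).astype(int)
n=cv2.GaussianBlur((o[:,:,2]-o[:,:,0]).astype(np.float32),(0,0),2)   # b-r
# sample in pad frame, yaw 12.3
a=np.radians(12.3); ex=np.array([np.cos(a),np.sin(a)]); ey=np.array([-ex[1],ex[0]])
def samp(u,v): 
    q=(u*ex+v*ey)*2+180; q=np.round(q).astype(int); return n[q[1],q[0]]
print('along x:',[(u,int(np.mean([samp(u,v) for v in range(-15,16,3)]))) for u in range(40,78,2)])
for u0 in (20,35,50):
  print('across',u0,[(v,int(np.mean([samp(u,v) for u in range(u0,u0+12,3)]))) for v in list(range(-40,-18,2))+list(range(20,42,2))])
"
```

```text
along x: [(40, 1), (42, 1), (44, 1), (46, 1), (48, 1), (50, 1), (52, 0), (54, 0), (56, -1), (58, 0), (60, 0), (62, 0), (64, 0), (66, 0), (68, 0), (70, 0), (72, 0), (74, 0), (76, 0)]
across 20 [(-40, -14), (-38, -14), (-36, -14), (-34, -14), (-32, -14), (-30, -13), (-28, -6), (-26, 0), (-24, 1), (-22, 0), (-20, 0), (20, 0), (22, 1), (24, 0), (26, 0), (28, -9), (30, -14), (32, -14), (34, -14), (36, -14), (38, -14), (40, -14)]
across 35 [(-40, -14), (-38, -14), (-36, -14), (-34, -14), (-32, -14), (-30, -13), (-28, -6), (-26, 0), (-24, 1), (-22, 1), (-20, 0), (20, 0), (22, 1), (24, 1), (26, 0), (28, -8), (30, -13), (32, -14), (34, -14), (36, -14), (38, -14), (40, -14)]
across 50 [(-40, -11), (-38, -11), (-36, -11), (-34, -11), (-32, -11), (-30, -10), (-28, -4), (-26, 0), (-24, 1), (-22, 1), (-20, 0), (20, 0), (22, 1), (24, 1), (26, 0), (28, -6), (30, -10), (32, -10), (34, -11), (36, -11), (38, -11), (40, -11)]
```

Call:
{"op": "servo_tool", "data": {"increments": [[0,0.015,0.003,0.02,0,0,0],[0,0.045,0.009,0.055,0,0,0],[0,0.08,0.016,0.09,0,0,0],[0,0.103,0.021,0.125,0,0,0],[0,0.1097,0.0227,0.155,0,0,0],[0,0.1097,0.0227,0.178,0,0,0],[0,0.1097,0.0227,0.193,0,0,0],[0,0.1097,0.0227,0.2,0,0,0],[0,0.1097,0.0227,0.2,0,0,0],[0,0.1097,0.0227,0.2,0,0,0]]}}

```text
clock: 42.65
position: [620.1, 154.1, 32.8]
ee_rot: [0.994, 0.107, 0.003, -0.002]
contact_force: [-0.2, 0.4, -1.1]
gripper_width: 34.3
grasp_force: 60.1
```

```bash
python3 -c "
from h import *
im,s=snap('wrist','w14.png'); print(s['clock'],s['position'],s['gripper_width'])
c=(618,153);o=ortho(im,s,c,3,half=90).astype(int)
n=cv2.GaussianBlur((o[:,:,2]-o[:,:,0]).astype(np.float32),(0,0),2); a=np.radians(12.3); ex=np.array([np.cos(a),np.sin(a)]); ey=np.array([-ex[1],ex[0]])
def samp(u,v): 
    q=np.round((u*ex+v*ey)*2+180).astype(int); return n[q[1],q[0]]
print('along x:',[(u,int(np.mean([samp(u,v) for v in range(-15,16,3)]))) for u in range(50,82,2)])
goto((618.1,152.9,6.7),12.3)
"
```

```text
42.65 [620.08588515 154.1258343   32.82810103] 34.2921006580804
along x: [(50, 3), (52, 3), (54, 0), (56, 0), (58, 0), (60, 0), (62, 0), (64, 0), (66, -7), (68, -13), (70, -13), (72, -13), (74, -13), (76, -13), (78, -14), (80, -13)]
shift mm [-2.3  0.8 26.1] turn [-0.1 -0.3 -0. ] dist 26.0
```

Call:
{"op": "servo_tool", "data": {"increments": [[0,-0.001,0.0005,0.01,0,-0.3,0],[0,-0.0016,0.0008,0.019,0,-0.3,0],[0,-0.0016,0.0008,0.0245,0,-0.3,0],[0,-0.0016,0.0008,0.026,0,-0.3,0],[0,-0.0016,0.0008,0.0263,0,-0.3,0],[0,-0.0016,0.0008,0.0263,0,-0.3,0]]}}

```text
clock: 43.45
position: [617.5, 152.4, 6.3]
ee_rot: [0.994, 0.107, -0.002, -0.001]
contact_force: [-3.9, -0.2, 6.4]
gripper_width: 34.1
grasp_force: 61.0
```

```bash
python3 -c "
from h import *
s=arm.read_state(); print(s['contact_force']); goto((618.8,153,6.7),12.3)"
```

```text
[-3.90825331 -0.23091726  6.44522961]
shift mm [ 1.4 -0.4 -0.4] turn [-0.1  0.2 -0. ] dist 1.0
```

Touching down 1 mm from the target, so release and retreat.

Call:
{"op": "servo_tool", "data": {"increments": [[1,0,0,0,0,0,0],[1,0,0,0,0,0,0],[1,0,0,0,0,0,0],[1,0,0,-0.02,0,0,0],[1,-0.01,0,-0.06,0,0,0],[1,-0.04,0,-0.11,0,0,0],[1,-0.08,0,-0.16,0,0,0],[1,-0.12,0,-0.2,0,0,0],[1,-0.15,0,-0.23,0,0,0],[1,-0.16,0,-0.24,0,0,0],[1,-0.16,0,-0.24,0,0,0],[1,-0.16,0,-0.24,0,0,0]]}}

```text
clock: 44.95
position: [462.6, 118.4, 244.2]
ee_rot: [0.994, 0.107, -0.002, -0.0]
contact_force: [0.8, -0.7, 0.2]
gripper_width: 85.4
grasp_force: 0.0
```

```bash
python3 -c "
from h import *
im,s=snap('wrist'); print(s['clock'],s['position'],s['gripper_width'])
show([('bar',(618,153,17))],im,s,'x15.png',[45])
o=ortho(im,s,(618,153),3); t,s2=snap('top','top9.png')
b=t['color'][120:240,150:480]
cv2.imwrite('pics/fin.png',np.vstack([cv2.resize(b,(780,284),interpolation=2),np.hstack([cv2.resize(o,(300,300)),cv2.resize(im['color'],(480,300))])])[:,:,::-1])
"
```

```text
44.95 [462.5750916  118.35593467 244.15167123] 85.37092040537041
bar [631.8 152.8 159.5 131.5  90. ] 45
```

View pics/fin.png

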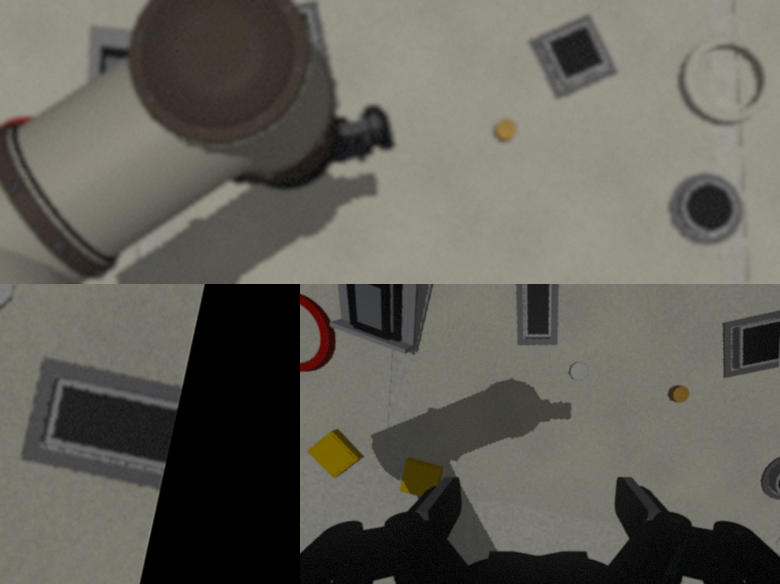

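The last view shows the bar lying inside its pad outline with even margins. The square (573,52) and round (710,208) are on their pads, and both panes are on the rack. The gripper is open and clear, so I hand in.

```bash
python3 -c "
from bench import arm
print(arm.job_done())"
```

```text
the job is handed in; nothing more can be done
None
```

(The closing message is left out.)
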